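# Put the T-blocks away under the lips of their storage rail and lock it

## Robot

A 6-joint arm with a two-finger parallel gripper is mounted at the origin on a cart in front of the work surface, level with it; the furniture and walls round the work are solid. World frame = base frame: x ahead of the robot, y to its left, z up, the work surface at z = 0. Lengths are in mm, angles in rad, forces in N, time in s.
With the tool pointing down it reaches from about 425 to 1125 mm from the base axis. Payload 14.9 kg.
Tool frame: the origin (TCP) lies at the very end of the fingers, on their centre line; the grasp point (between the pads) lies 19 mm behind it; z points along the fingers, y is the line along which they close (so a half turn about z gives the same grasp; the last joint's range is limited). The gripper opens to 91 mm and grips with 3 to 60 N. Pads are 32 mm wide; open, the fingers measure 118 mm over their backs; the gripper's body (76 mm by 178 mm) begins 60 mm behind the grasp point.
Start: joints at [-1.323, 0.379, 1.734, -0, 1.028, -0.033], TCP at [193.982, -672.599, 213.932] pointing down, gripper open.
Joint ranges: [-2.77, 2.77], [-0.74, 2.19], [0, 2.66], [-1.06, 4.2], [0.31, 2.87], [-3.08, 3.08]. Speed limits (rad/s): [1.89, 1.89, 2.39, 3.14, 3.14, 3.14].

## Interface

Orientations are given as a rotation vector (axis times angle).
In Python, from station import bot gives the robot as it stands.
- The arm moves only by the tool move_tool, called after "Emit:" as name(argument=value, ...), one argument or row to a line, values as JSON. Schema: {"type":"object","properties":{"deltas":{"type":"string"},"jaw":{"type":"number"},"only":{"type":"string"},"quiet":{"type":"boolean"},"lines":{"type":"string"}},"required":["deltas"],"additionalProperties":false}. deltas is a string of 1 to 5 rows, parted by semicolons, with the numbers parted by spaces; each row has 4 numbers: dx, dy, dz in mm, then a turn about the tool's z in rad; each row is the pose to reach, as a shift and turn from the pose commanded when the call began, along the tool's axes at that moment; what a row does not reach only later rows make up. A row lasts 1/12 s, in which the tool goes at most 41.7 mm and 0.125 rad, less where a joint would pass 70% of its speed; a pose out of reach is approached as far as the arm can. jaw is the opening from 0.0 (shut) to 1.0 (fully open), set as the call begins (left out keeps the last). The fingers move at their own pace and stop on an object; the grip force is fixed at half the most. Time passes only in rows, so rows that do not move let the fingers close. The tool returns the time, the measured TCP pose, the force, the opening and the grip force at its end. only (a regular expression) keeps the lines of the reply that match it, lines (a string "A,B") keeps lines A to B, and quiet returns only ok. Input that does not fit is refused with a message, and nothing moves.
- bot.sense(): the state, without advancing time (a new reading comes with each control period).
- bot.read_camera(name): name is "scene" or "top"; returns the picture (400x640x3 uint8, red, green, blue); there is no depth.
- bot.calibration(name): a dict with "mtx" (3x3 intrinsics, pixels), "pose" (4x4, takes a point from camera to world coordinates). Camera axes: x right, y down, z forward; pixel columns grow to the right and rows downward; lengths in mm; the calibration is good to about 2 mm. A picture is of the moment at which its call begins. calibration takes no time and is no camera call.
- bot.close_job(): hands the job in; it is judged then, once.
The state is a dict: "time_s": time; "joints": joint angles; "qd": joint speeds; "joint_efforts": joint torques, N m; "tcp_pos": TCP position; "tcp_rot": TCP orientation; "contact_force": force on the tool from outside, world axes, zero at the start; "moment": the same for the moment, N m; "opening": opening from 0.0 (shut) to 1.0 (fully open); "grasp_force": force on a finger pad.
Only numpy, scipy, OpenCV 4.12 (cv2) and the standard library are available. Lean on these libraries where they do the work, as an engineer would, in place of code of your own. Each camera call takes 0.05 s, during which the arm holds its last target. There are 200 camera calls.

## Task

Put the loose steel T-blocks away in the grey storage rail: slide its keeper open, then slide every block by its foot under the overhanging lips of the row that its foot fits (narrow feet in the narrow row, wide feet in the wide row), each pushed fully home against the end stop or against the block in front of it. When all are in, slide the keeper shut again; leave the other things on the bench alone.

Things in the scene. Friction and masses are not known exactly. Their poses are not given: they have to be found in the camera images.
- rail: grey storage rail fixed to the bench. Origin: on the bench top, z up, x from open mouth to end stop. Base plate 6 mm thick, x -130..130, y -95..80 mm. From x = -130 to -62 it is a bare apron; from -62 to 118 two undercut rows run side by side to one end stop (38 mm high): narrow row on y = -42, 54 mm wide; wide row on y = 32, 74 mm wide. Three blocks fit a row.
- narrow_row (a point): floor of the narrow row (6 mm above the bench), on its centre line, at the end stop's face; axes as the rail's, x into the stop. Its mouth is at x = -180 mm here. A block fully home has its origin at x = -30 mm, y = 0, z = 0; the next at x = -90, a third at -150.
- wide_row (a point): the same point for the wide row; axes as the rail's, same distances. In both rows lips overhang both sides (underside 13 mm, top 20 mm above this floor) leaving a 34 mm slot on the centre line: the rib slides in the slot, the foot beneath the lips. So hold or set a block over the apron in line with the row and slide it along +x.
- keeper (a joint): sliding keeper on the apron at rail x = -85 mm, in m: 0 shut, 0.036 fully open; opens along the rail's -y. Knob and, 70 mm to its +y, a steel pin (10 mm across, top 26 mm above the bench). Shut, knob and pin are at rail y = -44 and 26 mm, blocking the mouths; open, at -80 and -10, clear. Friction about 1.5 N; stays where left.
- keeper_knob (a point): top centre of the keeper's black knob, 16 mm across, top 35 mm above the bench, its grip part from 17 to 35 mm; pinch it from above.
- narrow_1: loose steel T-block, 62 mm high: a flat foot plate 60 mm long (its x) by 46 mm wide (its y) and 10 mm thick, and on its middle an upright rib 50 mm long (x) by 24 mm wide (y) by 52 mm high; about 0.28 kg. Origin: centre of the underside, z up. Either end may go first. May be absent. Belongs in the narrow row. Grip it across the rib's 24 mm width.
- narrow_2: loose steel T-block, 62 mm high: a flat foot plate 60 mm long (its x) by 46 mm wide (its y) and 10 mm thick, and on its middle an upright rib 50 mm long (x) by 24 mm wide (y) by 52 mm high; about 0.28 kg. Origin: centre of the underside, z up. Either end may go first. May be absent. Belongs in the narrow row. Grip it across the rib's 24 mm width.
- narrow_3: loose steel T-block, 62 mm high: a flat foot plate 60 mm long (its x) by 46 mm wide (its y) and 10 mm thick, and on its middle an upright rib 50 mm long (x) by 24 mm wide (y) by 52 mm high; about 0.28 kg. Origin: centre of the underside, z up. Either end may go first. May be absent. Belongs in the narrow row. Grip it across the rib's 24 mm width.
- wide_1: loose steel T-block, 62 mm high: a flat foot plate 60 mm long (its x) by 66 mm wide (its y) and 10 mm thick, and on its middle an upright rib 50 mm long (x) by 24 mm wide (y) by 52 mm high; about 0.28 kg. Origin: centre of the underside, z up. Either end may go first. May be absent. Belongs in the wide row. Grip it across the rib's 24 mm width.
- wide_2: loose steel T-block, 62 mm high: a flat foot plate 60 mm long (its x) by 66 mm wide (its y) and 10 mm thick, and on its middle an upright rib 50 mm long (x) by 24 mm wide (y) by 52 mm high; about 0.28 kg. Origin: centre of the underside, z up. Either end may go first. May be absent. Belongs in the wide row. Grip it across the rib's 24 mm width.
- parts_case: grey parts case fixed behind the rail, 187 mm (x) by 244 mm (y), tray 56 mm high, lid standing open at its back. Origin: centre of its underside. An obstacle; leave it alone.
- flux_tin: round tin with green lid, 52 mm across, 23 mm high. Origin: centre of its underside. Not part of the job: leave it alone.
- tape_black: roll of black tape lying flat, 62 mm across, 19 mm high. Origin: centre of its underside. Not part of the job: leave it alone.
- glue_bottle: small brown dropper bottle, upright, 33 mm across, 102 mm high. Origin: centre of its underside. Not part of the job: leave it alone.

How it is judged (in metres and radians):
On the way, in this order (a step that is already met when the one before it is completed fails the run):
1. the keeper is slid open (value of joint keeper above 0.03 m), for 0.2 s.
2. all the blocks are home in their rows (y of narrow_1 in the frame of narrow_row between -0.007 and 0.007 m and z of narrow_1 in the frame of narrow_row between -0.003 and 0.004 m and angle between each of narrow_1, narrow_2, narrow_3, wide_1, wide_2's own z axis and vertical below 0.1 rad and (x of narrow_1 in the frame of narrow_row between -0.036 and -0.006 m or x of narrow_1 in the frame of narrow_row between -0.099 and -0.069 m or x of narrow_1 in the frame of narrow_row between -0.162 and -0.132 m) and (not (x of narrow_1 in the frame of narrow_row between -0.099 and -0.069 m) or x of narrow_2 in the frame of narrow_row between -0.036 and -0.006 m or x of narrow_3 in the frame of narrow_row between -0.036 and -0.006 m) and (not (x of narrow_1 in the frame of narrow_row between -0.162 and -0.132 m) or x of narrow_2 in the frame of narrow_row between -0.099 and -0.069 m or x of narrow_3 in the frame of narrow_row between -0.099 and -0.069 m) and y of narrow_2 in the frame of narrow_row between -0.007 and 0.007 m and z of narrow_2 in the frame of narrow_row between -0.003 and 0.004 m and (x of narrow_2 in the frame of narrow_row between -0.036 and -0.006 m or x of narrow_2 in the frame of narrow_row between -0.099 and -0.069 m or x of narrow_2 in the frame of narrow_row between -0.162 and -0.132 m) and (not (x of narrow_2 in the frame of narrow_row between -0.099 and -0.069 m) or x of narrow_1 in the frame of narrow_row between -0.036 and -0.006 m or x of narrow_3 in the frame of narrow_row between -0.036 and -0.006 m) and (not (x of narrow_2 in the frame of narrow_row between -0.162 and -0.132 m) or x of narrow_1 in the frame of narrow_row between -0.099 and -0.069 m or x of narrow_3 in the frame of narrow_row between -0.099 and -0.069 m) and y of narrow_3 in the frame of narrow_row between -0.007 and 0.007 m and z of narrow_3 in the frame of narrow_row between -0.003 and 0.004 m and (x of narrow_3 in the frame of narrow_row between -0.036 and -0.006 m or x of narrow_3 in the frame of narrow_row between -0.099 and -0.069 m or x of narrow_3 in the frame of narrow_row between -0.162 and -0.132 m) and (not (x of narrow_3 in the frame of narrow_row between -0.099 and -0.069 m) or x of narrow_1 in the frame of narrow_row between -0.036 and -0.006 m or x of narrow_2 in the frame of narrow_row between -0.036 and -0.006 m) and (not (x of narrow_3 in the frame of narrow_row between -0.162 and -0.132 m) or x of narrow_1 in the frame of narrow_row between -0.099 and -0.069 m or x of narrow_2 in the frame of narrow_row between -0.099 and -0.069 m) and y of wide_1 in the frame of wide_row between -0.007 and 0.007 m and z of wide_1 in the frame of wide_row between -0.003 and 0.004 m and (x of wide_1 in the frame of wide_row between -0.036 and -0.006 m or x of wide_1 in the frame of wide_row between -0.099 and -0.069 m) and (not (x of wide_1 in the frame of wide_row between -0.099 and -0.069 m) or x of wide_2 in the frame of wide_row between -0.036 and -0.006 m) and y of wide_2 in the frame of wide_row between -0.007 and 0.007 m and z of wide_2 in the frame of wide_row between -0.003 and 0.004 m and (x of wide_2 in the frame of wide_row between -0.036 and -0.006 m or x of wide_2 in the frame of wide_row between -0.099 and -0.069 m) and (not (x of wide_2 in the frame of wide_row between -0.099 and -0.069 m) or x of wide_1 in the frame of wide_row between -0.036 and -0.006 m)), for 0.2 s.
At the end, for the whole second after the job is handed in: Every present block stands upright in its own row, foot under the lips, within 6 mm of the end stop for the first, 9 and 12 mm of its packed place for the second and third (no empty place in front of a block), at rest; the keeper is shut to within 4 mm (all of step 2 and linear speed of each of narrow_1, narrow_2, narrow_3, wide_1, wide_2 below 0.02 m/s and value of joint keeper below 0.004 m); the robot touches nothing.
It fails at once if a bystander (tin, tape roll or bottle) is shifted more than 30 mm or tipped (distance of any of flux_tin, tape_black, glue_bottle from where it was at the start of the episode above 0.03 m or angle between any of flux_tin, tape_black, glue_bottle's own z axis and vertical above 0.5 rad).
Of narrow_1, narrow_2, narrow_3, wide_1, wide_2 only 4 to 5 are there at a start; the rules pass over those that are not, and their reading is None.
At some moment in a run one of narrow_1, narrow_2, narrow_3, wide_1, wide_2 may be knocked a few centimetres aside while the robot is not near it.
Once in a run the grip may slacken for a moment while it holds something.
It also fails if it takes over 208 s, if anything falls off the work surface, if the arm or the gripper's body presses on something with over 40 N, if the wrist force passes 120 N, or if a joint passes its speed limit or range.

## Working session

There is one attempt and no reset: what is moved stays moved. The work goes in short steps, Python scripts to look and compute and a tool call to move; the robot and the scene stay as the last step left them, time stands still between calls to the robot, and variables do not carry over. Pictures are saved under pics/ and viewed, at most 14 in all, crops included, and the job is handed in when it is done.

```bash
ls; mkdir -p pics
```

Run:
```python
from station import bot
import cv2
for n in("scene","top"):
    im=bot.read_camera(n); cv2.imwrite(f"pics/{n}0.png",im[:,:,::-1]); c=bot.calibration(n); print(n,c["mtx"],c["pose"])
print(bot.sense())
```

```text
pics
station.py
scene [[399.92180576   0.         325.95021675]
 [  0.         399.92180576 204.26581686]
 [  0.           0.           1.        ]] [[-7.90352109e-01 -3.42461972e-01  5.07999352e-01  3.53572972e+01]
 [-6.12235835e-01  4.72081293e-01 -6.34276387e-01  7.23991482e+02]
 [-2.26014489e-02 -8.12317087e-01 -5.82777937e-01  6.43327919e+02]
 [ 0.00000000e+00  0.00000000e+00  0.00000000e+00  1.00000000e+00]]
top [[415.80241084   0.         319.25966773]
 [  0.         415.80241084 187.58425779]
 [  0.           0.           1.        ]] [[-2.84207087e-02 -9.92217878e-01  1.21226836e-01  4.37312091e+02]
 [-9.99559485e-01  2.92472086e-02  5.04355553e-03  9.70403956e+01]
 [-8.54985252e-03 -1.21030092e-01 -9.92612017e-01  1.03995643e+03]
 [ 0.00000000e+00  0.00000000e+00  0.00000000e+00  1.00000000e+00]]
{'time_s': 0.1, 'joints': array([-1.32328902e+00,  3.79293366e-01,  1.73473670e+00,  3.01541489e-05,
        1.02853347e+00, -3.32954049e-02]), 'qd': array([ 0.00092507, -0.00269526, -0.00136814, -0.0007886 , -0.00120324,
        0.00229786]), 'joint_efforts': array([ 1.16895189e-03, -7.65029883e+01, -4.35294163e+01,  6.52614562e-02,
        3.98182659e-02, -1.81012189e-05]), 'tcp_pos': array([ 193.90310563, -672.22553387,  213.39064241]), 'tcp_rot': array([-3.10972396e+00, -4.39476455e-01,  1.22667706e-04]), 'contact_force': array([ 0.50730651, -0.16490931, -0.22380528]), 'moment': array([-0.03543277,  0.02071597,  0.0305389 ]), 'grasp_force': 0.0, 'opening': 1.0003091826176898}
```
View pics/scene0.png

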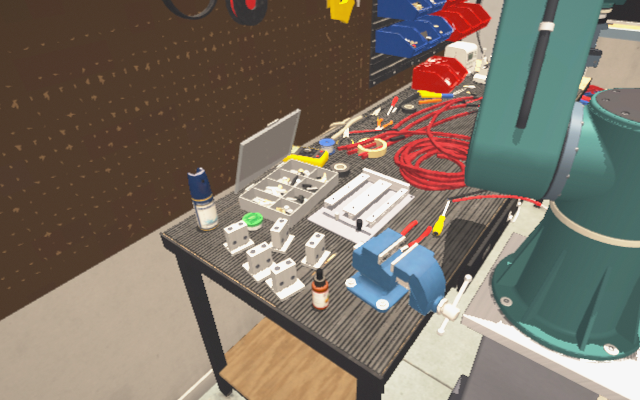

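View pics/top0.png

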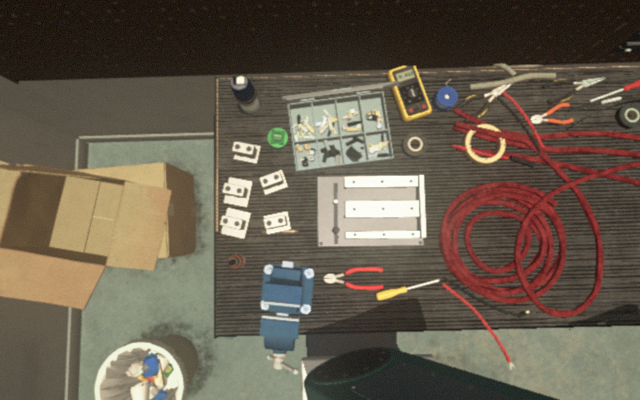

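The scene shows five T-blocks around (235..315, 230..290) and the rail at about (365,205). In the top view the blocks are at about (246,151), (237,190), (235,222), (273,181) and (277,222), with the rail spanning (318..426, 176..246) and its apron on the left. I'll enlarge both views.

Create h.py:
```python
import numpy as np,cv2
from station import bot
C={n:bot.calibration(n) for n in("scene","top")}
def ray(n,u,v):
    K,T=C[n]["mtx"],C[n]["pose"]; d=T[:3,:3]@np.linalg.solve(K,[u,v,1.]); return T[:3,3],d/np.linalg.norm(d)
def onz(n,u,v,z):
    o,d=ray(n,u,v); return o+d*(z-o[2])/d[2]
def tri(uv1,uv2):  # scene,top
    o1,d1=ray("scene",*uv1);o2,d2=ray("top",*uv2)
    s=np.linalg.lstsq(np.c_[d1,-d2],o2-o1,rcond=None)[0]
    a,b=o1+s[0]*d1,o2+s[1]*d2; return (a+b)/2,np.linalg.norm(a-b)
def proj(n,p):
    T=C[n]["pose"];c=T[:3,:3].T@(np.asarray(p,float)-T[:3,3]);q=C[n]["mtx"]@c;return q[:2]/q[2]
def crop(im,box,k,name):
    x0,y0,x1,y1=box; cv2.imwrite(name,cv2.resize(im[y0:y1,x0:x1,::-1],None,fx=k,fy=k,interpolation=cv2.INTER_CUBIC))
```

Run:
```python
from h import *
a=cv2.imread("pics/scene0.png")[:,:,::-1];b=cv2.imread("pics/top0.png")[:,:,::-1]
crop(a,(215,165,415,315),4,"pics/sc.png"); crop(b,(215,125,435,265),3.6,"pics/tc.png")
```

```text
(no output)
```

View pics/sc.png

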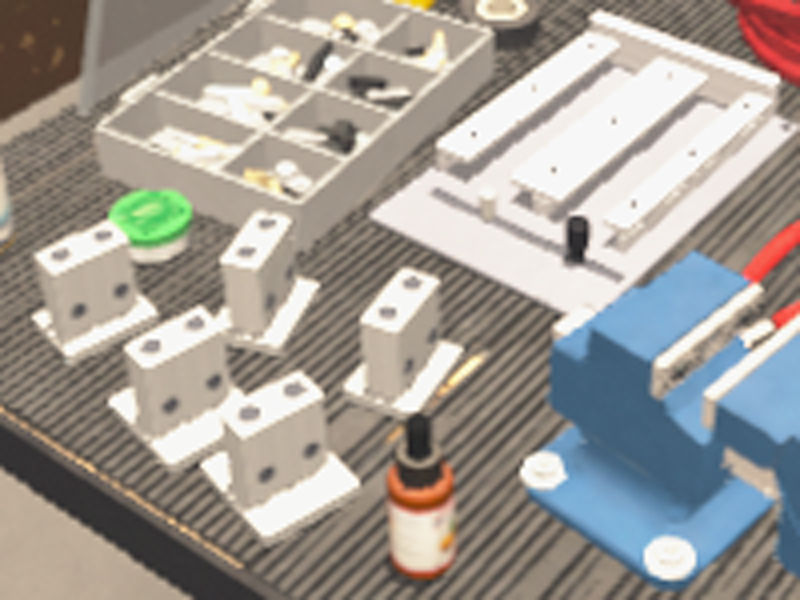

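View pics/tc.png

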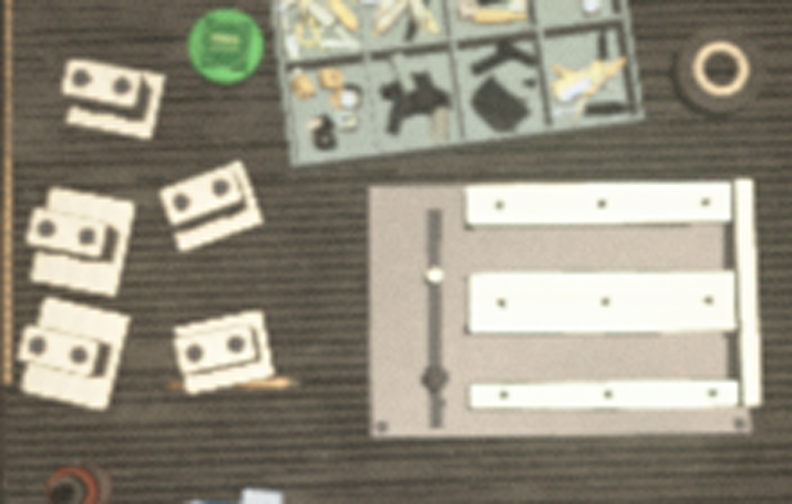

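Run:
```python
from h import *
S=lambda u,v:(u/4+215,v/4+165-0.0); Tp=lambda u,v:(u/3.6+215,v/3.6+125)
np.set_printoptions(precision=1,suppress=True)
B=dict(A=[(60,253),(103,235),(82,78),(122,86)],B=[(151,346),(196,323),(47,229),(87,236)],Cw=[(250,413),(294,389),(38,346),(79,355)],
D=[(248,258),(268,222),(181,202),(221,187)],E=[(388,312),(412,282),(194,354),(236,344)])
for k,(s1,s2,t1,t2) in B.items():
    p,e=tri(S(*s1),Tp(*t1));q,f=tri(S(*s2),Tp(*t2))
    P=onz("top",*Tp(*t1),62);Q=onz("top",*Tp(*t2),62);d=Q-P
    P2=onz("scene",*S(*s1),62);Q2=onz("scene",*S(*s2),62);d2=Q2-P2
    print(k,"tri",p,q,e,f,"top mid",(P+Q)[:2]/2,np.linalg.norm(d),"axis deg",np.degrees(np.arctan2(d[1],d[0])),"scene",(P2+Q2)[:2]/2,np.degrees(np.arctan2(d2[1],d2[0])))
L=dict(u1=[(473,132),(500,204)],u2=[(531,94),(602,203)],u3=[(590,46),(705,202)],m1=[(553,171),(501,302)],m2=[(614,121),(605,300)],l1=[(634,206),(504,394)],l2=[(692,153),(607,394)],l3=[(751,105),(712,393)],
knob=[(577,222),(433,376)],pin=[(488,195),(434,273)])
for k,(s,t) in L.items():
    z=35 if k=="knob" else 26
    p,e=tri(S(*s),Tp(*t)); print(k,p,round(e,1),"top",onz("top",*Tp(*t),z)[:2],"scene",onz("scene",*S(*s),z)[:2])
for k,t in dict(ul=(368,186),ll=(374,437)).items(): print(k,onz("top",*Tp(*t),6))
print("stop ends",onz("top",*Tp(745,180),44),onz("top",*Tp(754,405),44))
print("bottle",onz("top",*Tp(67,487),100),onz("scene",*S(420,425),102))
```

```text
A tri [663.1 296.3  61.1] [656.7 269.4  60.3] 3.642847438322664 2.815953656585762 top mid [658.4 281.5] 27.400456298006205 axis deg -103.18624733557654 scene [660.2 284.5] -106.23974205714772
B tri [562.4 320.1  60.6] [556.3 293.   61.1] 3.928059431010235 2.36852831678176 top mid [558.  305.3] 26.930789762631015 axis deg -101.6163607881516 scene [559.7 308.2] -102.96644001743375
Cw tri [484.9 325.6  60.5] [478.4 298.9  60.4] 2.4295229857559604 2.802901964676863 top mid [480.6 311.1] 27.592312275005515 axis deg -103.90529593680452 scene [481.6 314. ] -103.53496965120127
D tri [577.3 231.   56. ] [585.9 203.8  61.4] 1.1969889952385249 1.5167643079077417 top mid [580.6 216.5] 28.13403536124741 axis deg -70.8648437785171 scene [579.2 220.5] -66.58849239218148
E tri [476.9 223.5  61.2] [482.4 195.8  61.2] 2.7128109748521 2.235959512855104 top mid [478.6 208.8] 28.09606731793842 axis deg -78.26083474511537 scene [480.1 211. ] -79.18007774813388
u1 [574.1  17.3  26.2] 2.1 top [573.3  16.6] scene [575.3  17.5]
u2 [574.5 -52.8  19.3] 4.0 top [571.9 -52.9] scene [570.4 -43.5]
u3 [ 571.8 -122.6   25.1] 2.8 top [ 570.5 -123.1] scene [ 572.2 -120.6]
m1 [507.4  18.9  23.3] 2.1 top [506.3  18.6] scene [506.2  22.6]
m2 [506.2 -51.8  24.2] 1.2 top [505.6 -51.9] scene [505.4 -49.3]
l1 [445.1  19.1  22.6] 1.7 top [444.3  18.9] scene [443.5  23.4]
l2 [443.3 -49.8  25. ] 2.2 top [442.4 -50.2] scene [443.5 -47.9]
l3 [ 440.6 -121.1   25.5] 1.0 top [ 441.  -120.7] scene [ 439.8 -120.7]
knob [457.8  66.6  33.9] 0.5 top [457.6  66.5] scene [457.2  67.9]
pin [528.1  63.4  21.5] 1.0 top [527.3  63.3] scene [525.   68.4]
ul [591.4 106.6   6. ]
ll [417.8 107.4   6. ]
stop ends [ 582.3 -146.8   44. ] [ 432.3 -144.    44. ]
bottle [394.2 297.7 100. ] [383.7 312.6 102. ]
```

Create d.py:
```python
import sys,numpy as np
from scipy.spatial.transform import Rotation as R
from station import bot
def d(x,y,z,yaw):
    s=bot.sense();M=R.from_rotvec(s["tcp_rot"]).as_matrix()
    v=M.T@(np.array([x,y,z])-s["tcp_pos"]); a=np.degrees(np.arctan2(M[1,0],M[0,0]))
    t=-np.radians((yaw-a+180)%360-180)
    print("yaw %.2f need"%a,np.round(v,1),"turn %.3f"%t, "tilt %.3f"%np.arccos(-M[2,2]),"j",np.round(s["joints"],2))
if __name__=="__main__": d(*map(float,sys.argv[1:5]))
```

```bash
python3 d.py 550 -300 214 88.8
```

```text
yaw 16.09 need [ 4.453e+02 -2.590e+02 -3.000e-01] turn -1.269 tilt 0.001 j [-1.32  0.38  1.73  0.    1.03 -0.03]
```

Emit:
move_tool(
  deltas="0 0 0 -0.125;0 0 0 -0.25;40 -10 0 -0.37;80 -20 0 -0.5;120 -30 0 -0.62",
  jaw=0.35,
)

```text
time_s: 0.52
tcp_pos: [301.6, -609.6, 213.6]
tcp_rot: [-2.825, -1.374, -0.0]
contact_force: [0.7, -0.2, -0.4]
opening: 0.669
grasp_force: 0.0
```

```bash
python3 d.py 550 -300 214 88.8
```

```text
yaw 51.88 need [ 3.969e+02  4.300e+00 -3.000e-01] turn -0.644 tilt 0.001 j [-1.15  0.35  1.78  0.    1.02 -0.48]
```

Emit:
move_tool(
  deltas="40 0 0 -0.125;80 0 0 -0.25;120 0 0 -0.37;160 0 0 -0.5;200 4 0 -0.62",
)

```text
time_s: 0.93
tcp_pos: [428.8, -454.1, 213.7]
tcp_rot: [-2.269, -2.171, -0.0]
contact_force: [0.7, 0.4, -0.5]
opening: 0.354
grasp_force: 0.0
```

```bash
python3 d.py 550 -300 214 88.8;python3 d.py 520 0 150 88.8
```

```text
yaw 87.48 need [159.3 114.3  -0.3] turn -0.023 tilt 0.001 j [-0.85  0.26  1.89  0.    0.99 -0.81]
yaw 87.48 need [457.7  71.2  63.9] turn -0.023 tilt 0.001 j [-0.85  0.26  1.89  0.    0.99 -0.81]
```

Emit:
move_tool(
  deltas="40 10 0 -0.02;80 20 0 -0.02;120 30 0 -0.02;160 40 0 -0.02;200 50 0 -0.02",
)

```text
time_s: 1.35
tcp_pos: [488.2, -257.0, 213.8]
tcp_rot: [-2.255, -2.187, 0.0]
contact_force: [1.1, -1.3, 0.8]
opening: 0.346
grasp_force: 0.0
```

Emit:
move_tool(
  deltas="40 0 0 0;80 0 0 0;120 0 0 0;160 0 10 0;200 0 30 0",
)

```text
time_s: 1.77
tcp_pos: [494.9, -60.0, 186.6]
tcp_rot: [2.253, 2.186, 0.003]
contact_force: [1.6, -0.1, 0.5]
opening: 0.351
grasp_force: 0.0
```

```bash
python3 d.py 457.6 67 100 88.8
```

```text
yaw 88.28 need [125.8 -41.4  86.4] turn -0.009 tilt 0.003 j [-0.17  0.1   2.15  0.    0.89 -0.14]
```

Emit:
move_tool(
  deltas="40 -14 25 -0.009;80 -28 50 -0.009;120 -41 80 -0.009;125 -41 86 -0.009;125 -41 86 -0.009",
)

```text
time_s: 2.18
tcp_pos: [453.3, 67.1, 95.9]
tcp_rot: [-2.239, -2.198, 0.006]
contact_force: [-0.3, -0.3, -0.5]
opening: 0.353
grasp_force: 0.0
```

Emit:
move_tool(
  deltas="0 0 0 0;0 0 0 0",
)

```text
time_s: 2.35
tcp_pos: [457.4, 64.2, 99.7]
tcp_rot: [2.244, 2.198, 0.0]
contact_force: [0.9, -0.4, 0.1]
opening: 0.347
grasp_force: 0.0
```

```bash
python3 d.py 457.6 67 20 88.8
```

```text
yaw 88.82 need [ 2.8  0.1 79.7] turn 0.000 tilt 0.000 j [ 0.09  0.19  2.25 -0.    0.7   0.11]
```

Emit:
move_tool(
  deltas="3 0 30 0;3 0 60 0;3 0 80 0;3 0 80 0;3 0 80 0",
)

```text
time_s: 2.77
tcp_pos: [457.3, 66.5, 19.6]
tcp_rot: [-2.246, -2.196, 0.001]
contact_force: [0.1, -1.1, 0.1]
opening: 0.352
grasp_force: 0.0
```

Emit:
move_tool(
  deltas="0 0 0 0;0 0 0 0;0 0 0 0;0 0 0 0;0 0 0 0",
  jaw=0.0,
)

```text
time_s: 3.18
tcp_pos: [458.0, 67.3, 20.6]
tcp_rot: [2.243, 2.197, 0.002]
contact_force: [-1.5, -3.8, 11.5]
opening: 0.164
grasp_force: 30.0
```

Emit:
move_tool(
  deltas="0 -8 0 0;0 -16 0 0;0 -24 0 0;0 -27 0 0;0 -27 0 0",
)

```text
time_s: 3.6
tcp_pos: [432.2, 67.8, 20.7]
tcp_rot: [2.241, 2.196, 0.006]
contact_force: [6.0, -7.6, 1.7]
opening: 0.158
grasp_force: 30.0
```

```bash
python3 d.py 457.6 67 20 88.8
```

```text
yaw 88.83 need [-0.3 25.4  0.9] turn 0.001 tilt 0.006 j [ 0.1   0.33  2.3  -0.    0.5   0.12]
```

Emit:
move_tool(
  deltas="0 0 0 0;0 0 0 0;0 0 -30 0;0 0 -60 0;0 0 -100 0",
  jaw=0.4,
)

```text
time_s: 4.02
tcp_pos: [428.4, 67.8, 119.3]
tcp_rot: [-2.243, -2.196, 0.004]
contact_force: [0.2, 0.5, -0.2]
opening: 0.401
grasp_force: 0.0
```

Emit:
move_tool(
  deltas="0 0 0 0;0 0 0 0",
  jaw=0.6,
)

```text
time_s: 4.18
tcp_pos: [431.4, 68.1, 121.6]
tcp_rot: [2.243, 2.196, 0.006]
contact_force: [-0.4, -0.3, 0.3]
opening: 0.515
grasp_force: 0.0
```

```bash
python3 - <<'E'
from h import *
np.set_printoptions(precision=1,suppress=True)
im=bot.read_camera("top");cv2.imwrite("pics/t1.png",im[:,:,::-1]);crop(im,(215,125,435,285),3.6,"pics/t1c.png")
for z in(0,60,100,130): print(z,[onz("top",u,v,z)[:2] for u,v in((266,262),(312,264),(288,262))],onz("scene",380,233,z)[:2])
E
python3 d.py 479.4 210 110 101.3
```

```text
0 [array([383.2, 239. ]), array([375.2, 125.6]), array([381.7, 184.7])] [411.4  41.8]
60 [array([386.3, 230.8]), array([378.8, 124. ]), array([384.9, 179.6])] [376.4 105.4]
100 [array([388.4, 225.4]), array([381.2, 122.9]), array([387. , 176.3])] [353.  147.9]
130 [array([390. , 221.3]), array([382.9, 122. ]), array([388.6, 173.7])] [335.4 179.7]
yaw 88.80 need [143.   46.2  10.2] turn -0.218 tilt 0.002 j [0.1  0.11 2.3  0.   0.73 0.12]
```

View pics/t1c.png

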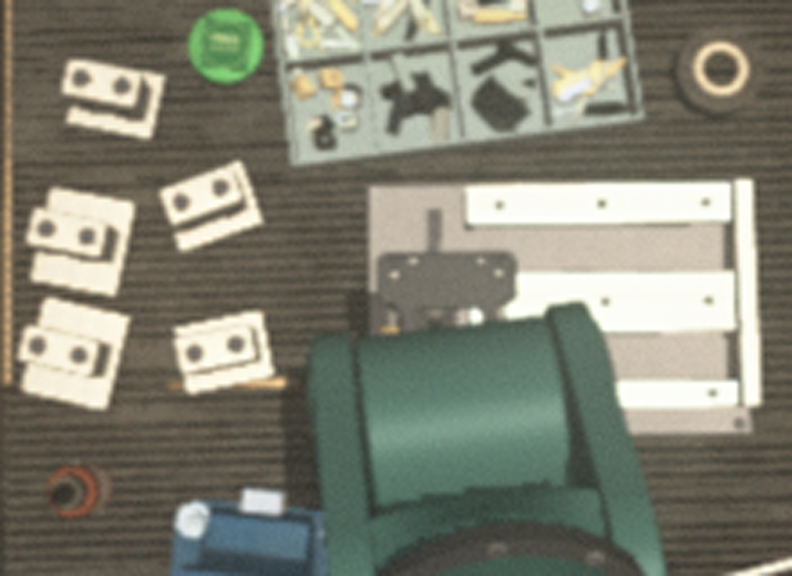

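The blocks haven't moved: E is at about (215,349) in the crop, D at (201,194). The pin has left the wide slot, so the keeper is open. Next I fetch E.

Emit:
move_tool(
  deltas="36 12 5 -0.1;72 24 10 -0.218;108 36 10 -0.218;143 46 10 -0.218;143 46 10 -0.218",
)

```text
time_s: 4.65
tcp_pos: [480.2, 214.2, 108.1]
tcp_rot: [-1.989, -2.431, -0.0]
contact_force: [0.2, -0.2, -0.1]
opening: 0.603
grasp_force: 0.0
```

Emit:
move_tool(
  deltas="0 0 0 0;0 0 0 0",
)

```text
time_s: 4.82
tcp_pos: [477.7, 209.3, 107.8]
tcp_rot: [-1.991, -2.429, 0.004]
contact_force: [-0.6, -0.5, -0.4]
opening: 0.601
grasp_force: 0.0
```

```bash
python3 d.py 479.4 210 35 101.3
```

```text
yaw 101.32 need [ 0.3  2.  72.8] turn 0.000 tilt 0.003 j [ 0.37  0.26  2.13 -0.    0.75  0.17]
```

Emit:
move_tool(
  deltas="0 2 36 0;0 2 62 0;0 2 73 0;0 2 73 0;0 2 73 0",
)

```text
time_s: 5.23
tcp_pos: [480.5, 209.5, 36.3]
tcp_rot: [-1.993, -2.428, 0.002]
contact_force: [-0.3, -0.7, 0.8]
opening: 0.6
grasp_force: 0.0
```

Emit:
move_tool(
  deltas="0 0 0 0;0 0 0 0;0 0 0 0;0 0 0 0;0 0 0 0",
  jaw=0.0,
)

```text
time_s: 5.65
tcp_pos: [481.0, 210.4, 36.8]
tcp_rot: [1.992, 2.429, 0.001]
contact_force: [-3.1, -2.3, 0.7]
opening: 0.268
grasp_force: 1.8
```

Emit:
move_tool(
  deltas="0 0 0 0;0 0 -20 0;0 0 -40 0;0 0 -50 0;0 0 -50 0",
)

```text
time_s: 6.07
tcp_pos: [482.0, 210.8, 88.1]
tcp_rot: [1.991, 2.428, 0.004]
contact_force: [1.1, 0.1, -3.1]
opening: 0.262
grasp_force: 30.0
```

```bash
python3 d.py 471 84.4 60 88.8
```

```text
yaw 101.29 need [-121.8  -35.6   27.9] turn 0.218 tilt 0.003 j [0.37 0.3  2.13 0.   0.7  0.17]
```

```bash
python3 d.py 471.7 119.4 60 88.8
```

```text
yaw 101.29 need [-87.6 -28.1  28. ] turn 0.218 tilt 0.003 j [0.37 0.3  2.13 0.   0.7  0.17]
```

Emit:
move_tool(
  deltas="-30 -9 10 0.1;-60 -18 20 0.218;-87 -28 28 0.218;-87 -28 28 0.218;-87 -28 28 0.218",
)

```text
time_s: 6.48
tcp_pos: [469.4, 118.3, 57.1]
tcp_rot: [-2.246, -2.195, 0.003]
contact_force: [0.6, 0.4, -2.5]
opening: 0.261
grasp_force: 30.0
```

Emit:
move_tool(
  deltas="0 0 0 0;0 0 0 0",
)

```text
time_s: 6.65
tcp_pos: [470.8, 120.1, 58.2]
tcp_rot: [2.244, 2.199, 0.001]
contact_force: [-0.6, 0.2, -3.7]
opening: 0.261
grasp_force: 30.0
```

```bash
python3 d.py 471.7 119.4 43.2 88.8
```

```text
yaw 88.84 need [-0.7  0.9 15. ] turn 0.001 tilt 0.000 j [0.2  0.31 2.21 0.   0.62 0.22]
```

Emit:
move_tool(
  deltas="0 1 10 0;0 1 15 0;0 1 15 0;0 1 15 0",
)

```text
time_s: 6.98
tcp_pos: [471.3, 119.9, 42.6]
tcp_rot: [-2.244, -2.199, 0.001]
contact_force: [-0.8, 0.4, -4.1]
opening: 0.262
grasp_force: 30.0
```

Emit:
move_tool(
  deltas="-10 0 0 0;-20 0 0 0;-30 0 0 0;-40 0 0 0;-40 0 0 0",
)

```text
time_s: 7.4
tcp_pos: [470.4, 77.6, 43.3]
tcp_rot: [-2.246, -2.196, 0.001]
contact_force: [-0.0, 0.7, -2.8]
opening: 0.264
grasp_force: 30.0
```

```bash
python3 d.py 471 84.4 43.2 88.8
```

```text
yaw 88.71 need [6.8 0.4 0.1] turn -0.002 tilt 0.000 j [ 0.11  0.33  2.23 -0.    0.58  0.14]
```

Emit:
move_tool(
  deltas="-10 0 0 0;-20 0 0 0;-30 0 0 0;-40 0 0 0;-40 0 0 0",
)

```text
time_s: 7.82
tcp_pos: [469.7, 37.9, 43.3]
tcp_rot: [2.246, 2.197, -0.0]
contact_force: [-0.6, -0.1, -2.8]
opening: 0.26
grasp_force: 30.0
```

```bash
python3 d.py 471 84.4 43.2 88.8
```

```text
yaw 88.73 need [46.5  0.2  0.1] turn -0.001 tilt 0.000 j [ 0.03  0.32  2.24 -0.    0.58  0.05]
```

Emit:
move_tool(
  deltas="-25 0 0 0;-50 0 0 0;-75 0 0 0;-100 0 0 0;-120 0 0 0",
)

```text
time_s: 8.23
tcp_pos: [467.3, -82.0, 43.4]
tcp_rot: [2.245, 2.197, 0.0]
contact_force: [-0.2, 0.6, -3.4]
opening: 0.26
grasp_force: 30.0
```

Emit:
move_tool(
  deltas="-5 0 0 0;-10 0 0 0;-15 0 0 0;-20 0 0 0;-22 0 0 0",
)

```text
time_s: 8.65
tcp_pos: [466.9, -102.5, 43.3]
tcp_rot: [2.244, 2.199, 0.0]
contact_force: [-0.3, 1.3, -3.4]
opening: 0.26
grasp_force: 30.0
```

Emit:
move_tool(
  deltas="-2 0 0 0;-4 0 0 0;-6 0 0 0;-6 0 0 0",
)

```text
time_s: 8.98
tcp_pos: [466.7, -108.1, 43.3]
tcp_rot: [-2.244, -2.198, -0.001]
contact_force: [0.7, 3.8, -3.6]
opening: 0.262
grasp_force: 30.0
```

```bash
python3 d.py 466.9 -108.6 43.2 88.8
```

```text
yaw 88.79 need [-0.5  0.2  0.1] turn -0.000 tilt 0.001 j [-0.28  0.33  2.22  0.    0.58 -0.26]
```

Emit:
move_tool(
  deltas="-1 0 0 0;-2 0 0 0;-3 0 0 0;-3 0 0 0",
)

```text
time_s: 9.32
tcp_pos: [466.6, -110.5, 43.5]
tcp_rot: [-2.244, -2.197, -0.001]
contact_force: [0.8, 14.1, 3.8]
opening: 0.263
grasp_force: 30.0
```

```bash
python3 d.py 466.9 -108.6 43.2 88.8
```

```text
yaw 88.78 need [1.9 0.2 0.3] turn -0.000 tilt 0.001 j [-0.28  0.33  2.22  0.    0.59 -0.26]
```

Emit:
move_tool(
  deltas="-1 0 0 0;-2 0 0 0;-3 0 0 0;-3 0 0 0",
)

```text
time_s: 9.65
tcp_pos: [466.5, -112.3, 43.5]
tcp_rot: [-2.244, -2.195, -0.003]
contact_force: [3.5, 34.1, 7.1]
opening: 0.264
grasp_force: 30.0
```

Emit:
move_tool(
  deltas="3 0 0 0;3 0 0 0;3 0 0 0;3 0 -30 0;3 0 -70 0",
  jaw=0.6,
)

```text
time_s: 10.07
tcp_pos: [464.7, -111.1, 111.8]
tcp_rot: [-2.241, -2.195, 0.005]
contact_force: [0.6, -0.6, 0.3]
opening: 0.59
grasp_force: 0.0
```

Emit:
move_tool(
  deltas="0 0 0 0;0 0 0 0",
)

```text
time_s: 10.23
tcp_pos: [468.2, -112.1, 115.3]
tcp_rot: [2.242, 2.195, 0.003]
contact_force: [0.1, 0.3, 0.9]
opening: 0.604
grasp_force: 0.0
```

```bash
python3 - <<'E'
from h import *
im=bot.read_camera("scene");cv2.imwrite("pics/s2.png",im[:,:,::-1]);crop(im,(215,165,415,315),4,"pics/s2c.png")
E
python3 d.py 580 218.5 115 111
```

```text
yaw 88.79 need [332.6 105.9  -1.1] turn -0.388 tilt 0.002 j [-0.28  0.19  2.21 -0.    0.73 -0.26]
```

View pics/s2c.png

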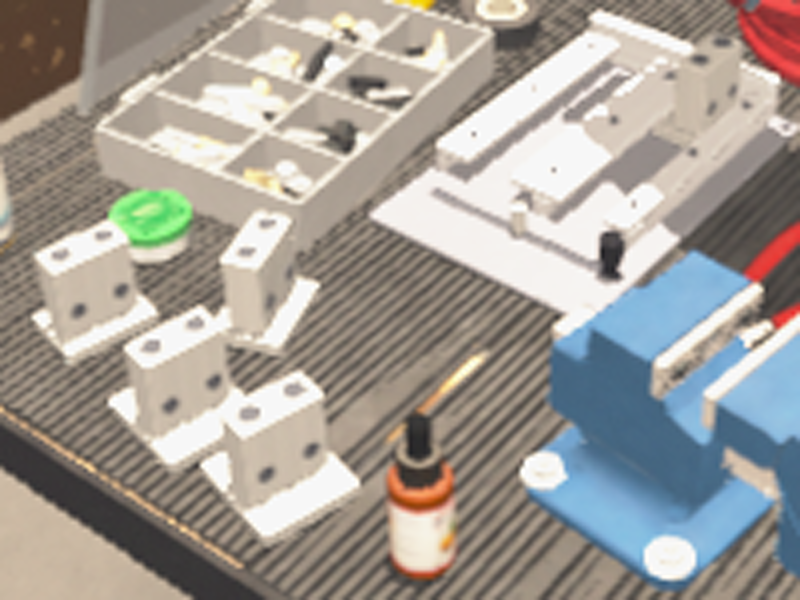

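Block 1 stands at the stop (705,80), the keeper is open, and the other four are unmoved. Next is D.

Emit:
move_tool(
  deltas="40 13 0 -0.1;80 26 0 -0.2;120 39 0 -0.3;160 52 0 -0.388;200 65 0 -0.388",
)

```text
time_s: 10.7
tcp_pos: [534.7, 87.1, 111.9]
tcp_rot: [-1.771, -2.593, 0.002]
contact_force: [0.4, -0.4, -0.1]
opening: 0.604
grasp_force: 0.0
```

Emit:
move_tool(
  deltas="0 0 0 0",
)

```text
time_s: 10.78
tcp_pos: [536.6, 90.2, 112.2]
tcp_rot: [-1.774, -2.593, -0.001]
contact_force: [0.2, -0.6, -1.0]
opening: 0.599
grasp_force: 0.0
```

```bash
python3 d.py 580 218.5 105 111
```

```text
yaw 111.25 need [103.8  86.9   7.3] turn 0.004 tilt 0.001 j [ 0.12  0.29  2.09  0.    0.76 -0.25]
```

```bash
python3 d.py 582 215 105 111
```

```text
yaw 111.25 need [99.8 87.5  7.3] turn 0.004 tilt 0.001 j [ 0.12  0.29  2.09  0.    0.76 -0.25]
```

Emit:
move_tool(
  deltas="30 26 0 0;60 52 5 0;90 78 7 0;103 87 7 0;103 87 7 0",
)

```text
time_s: 11.2
tcp_pos: [579.5, 215.2, 104.7]
tcp_rot: [-1.775, -2.591, 0.002]
contact_force: [-1.1, -0.7, -0.3]
opening: 0.603
grasp_force: 0.0
```

Emit:
move_tool(
  deltas="0 0 0 0;0 0 0 0",
)

```text
time_s: 11.37
tcp_pos: [578.5, 211.7, 105.2]
tcp_rot: [-1.778, -2.588, 0.003]
contact_force: [0.4, 0.1, 0.8]
opening: 0.602
grasp_force: 0.0
```

```bash
python3 d.py 580 218.5 35 111
```

```text
yaw 111.02 need [ 5.9  4.  70.2] turn 0.000 tilt 0.002 j [ 0.31  0.4   1.95 -0.    0.8  -0.05]
```

Emit:
move_tool(
  deltas="6 4 30 0;6 4 58 0;6 4 69 0;6 4 69 0;6 4 69 0",
)

```text
time_s: 11.78
tcp_pos: [580.8, 218.8, 37.4]
tcp_rot: [-1.78, -2.588, 0.001]
contact_force: [-0.2, 0.4, 1.7]
opening: 0.602
grasp_force: 0.0
```

Emit:
move_tool(
  deltas="0 0 0 0;0 0 0 0;0 0 0 0;0 0 0 0;0 0 0 0",
  jaw=0.0,
)

```text
time_s: 12.2
tcp_pos: [581.3, 219.8, 37.9]
tcp_rot: [1.778, 2.589, 0.001]
contact_force: [-0.4, -0.7, -0.1]
opening: 0.271
grasp_force: 3.2
```

Emit:
move_tool(
  deltas="0 0 0 0;0 0 0 0",
)

```text
time_s: 12.37
tcp_pos: [581.3, 219.8, 37.9]
tcp_rot: [1.778, 2.589, 0.001]
contact_force: [-1.7, -1.5, 6.4]
opening: 0.262
grasp_force: 30.0
```

Emit:
move_tool(
  deltas="0 0 -20 0;0 0 -40 0;0 0 -50 0;0 0 -50 0",
)

```text
time_s: 12.7
tcp_pos: [582.2, 220.1, 89.4]
tcp_rot: [1.778, 2.588, 0.004]
contact_force: [0.4, 0.4, -1.8]
opening: 0.26
grasp_force: 30.0
```

```bash
python3 d.py 471.7 125 60 88.8
```

```text
yaw 111.03 need [ -49.1 -137.4   28.9] turn 0.388 tilt 0.003 j [ 0.32  0.43  1.94 -0.    0.77 -0.04]
```

Emit:
move_tool(
  deltas="-12 -34 0 0.1;-24 -68 0 0.2;-36 -102 10 0.3;-49 -137 20 0.388;-49 -137 20 0.388",
)

```text
time_s: 13.12
tcp_pos: [463.1, 121.4, 64.1]
tcp_rot: [-2.249, -2.188, 0.011]
contact_force: [-1.4, -0.3, -3.2]
opening: 0.26
grasp_force: 30.0
```

Emit:
move_tool(
  deltas="0 0 0 0;0 0 0 0",
)

```text
time_s: 13.28
tcp_pos: [471.0, 124.8, 67.0]
tcp_rot: [2.244, 2.198, 0.0]
contact_force: [0.3, 0.7, -2.9]
opening: 0.262
grasp_force: 30.0
```

```bash
python3 d.py 471.7 119.4 44.5 88.8
```

```text
yaw 88.81 need [-5.4  0.8 22.5] turn 0.000 tilt 0.000 j [0.21 0.29 2.21 0.   0.64 0.23]
```

Emit:
move_tool(
  deltas="-5 1 12 0;-5 1 22 0;-5 1 22 0;-5 1 22 0",
)

```text
time_s: 13.62
tcp_pos: [471.8, 120.2, 44.7]
tcp_rot: [-2.244, -2.198, 0.001]
contact_force: [0.1, 0.2, -2.9]
opening: 0.261
grasp_force: 30.0
```

Emit:
move_tool(
  deltas="-10 0 0 0;-20 0 0 0;-30 0 0 0;-40 0 0 0;-40 0 0 0",
)

```text
time_s: 14.03
tcp_pos: [470.6, 78.0, 45.4]
tcp_rot: [2.246, 2.196, -0.0]
contact_force: [-0.2, 0.1, -2.8]
opening: 0.261
grasp_force: 30.0
```

Emit:
move_tool(
  deltas="-10 0 0 0;-20 0 0 0;-30 0 0 0;-40 0 0 0;-40 0 0 0",
)

```text
time_s: 14.45
tcp_pos: [469.9, 38.2, 45.3]
tcp_rot: [2.246, 2.197, -0.0]
contact_force: [0.2, -0.7, -3.5]
opening: 0.264
grasp_force: 30.0
```

```bash
python3 d.py 467.8 -48 44.5 88.8
```

```text
yaw 88.73 need [-86.2  -0.2   0.8] turn -0.001 tilt 0.000 j [ 0.03  0.32  2.24 -0.    0.58  0.05]
```

Emit:
move_tool(
  deltas="-20 0 0.7 0;-40 0 0.7 0;-60 0 0.7 0;-70 0 0.7 0;-76 0 0.7 0",
)

```text
time_s: 14.87
tcp_pos: [468.3, -37.2, 44.6]
tcp_rot: [2.246, 2.197, 0.0]
contact_force: [0.7, 0.3, -3.9]
opening: 0.259
grasp_force: 30.0
```

Emit:
move_tool(
  deltas="-4 0 0 0;-8 0 0 0;-10 0 0 0;-10 0 0 0",
)

```text
time_s: 15.2
tcp_pos: [468.1, -45.8, 44.6]
tcp_rot: [-2.244, -2.198, -0.0]
contact_force: [-0.4, 1.1, -3.5]
opening: 0.262
grasp_force: 30.0
```

Emit:
move_tool(
  deltas="-1 0 0 0;-2 0 0 0;-3 0 0 0;-3 0 0 0",
)

```text
time_s: 15.53
tcp_pos: [468.2, -48.0, 44.9]
tcp_rot: [-2.244, -2.197, -0.001]
contact_force: [-0.4, 14.1, 6.6]
opening: 0.262
grasp_force: 30.0
```

Emit:
move_tool(
  deltas="-1 0 0 0;-2 0 0 0;-2 0 0 0",
)

```text
time_s: 15.78
tcp_pos: [468.2, -49.7, 45.0]
tcp_rot: [-2.244, -2.197, -0.002]
contact_force: [-0.3, 18.7, 8.4]
opening: 0.259
grasp_force: 30.0
```

Emit:
move_tool(
  deltas="2 0 0 0;2 0 0 0;2 0 0 0;2 0 -30 0;2 0 -70 0",
  jaw=0.6,
)

```text
time_s: 16.2
tcp_pos: [465.9, -48.9, 113.0]
tcp_rot: [-2.241, -2.195, 0.006]
contact_force: [0.3, -0.1, 0.1]
opening: 0.584
grasp_force: 0.0
```

```bash
python3 d.py 659 283 115 75.3
```

```text
yaw 88.81 need [335.9 186.1  -2.9] turn 0.236 tilt 0.006 j [-0.15  0.18  2.23 -0.    0.73 -0.13]
```

Emit:
move_tool(
  deltas="40 20 0 0;80 45 0 0.06;120 70 0 0.12;160 95 0 0.18;200 120 0 0.235",
)

```text
time_s: 16.62
tcp_pos: [579.4, 129.2, 114.8]
tcp_rot: [2.489, 1.916, 0.001]
contact_force: [0.4, -1.1, 0.4]
opening: 0.6
grasp_force: 0.0
```

Emit:
move_tool(
  deltas="0 0 0 0",
)

```text
time_s: 16.7
tcp_pos: [582.4, 132.1, 115.3]
tcp_rot: [2.487, 1.918, 0.005]
contact_force: [-0.5, 0.1, -0.1]
opening: 0.604
grasp_force: 0.0
```

```bash
python3 - <<'E'
from h import *
im=bot.read_camera("scene");cv2.imwrite("pics/s3.png",im[:,:,::-1]);crop(im,(215,165,415,315),4,"pics/s3c.png")
E
python3 d.py 659 283 115 75.3
```

```text
yaw 75.47 need [ 1.68e+02  3.78e+01 -1.00e-01] turn 0.003 tilt 0.001 j [ 0.18  0.35  1.99 -0.    0.8   0.43]
```

View pics/s3c.png

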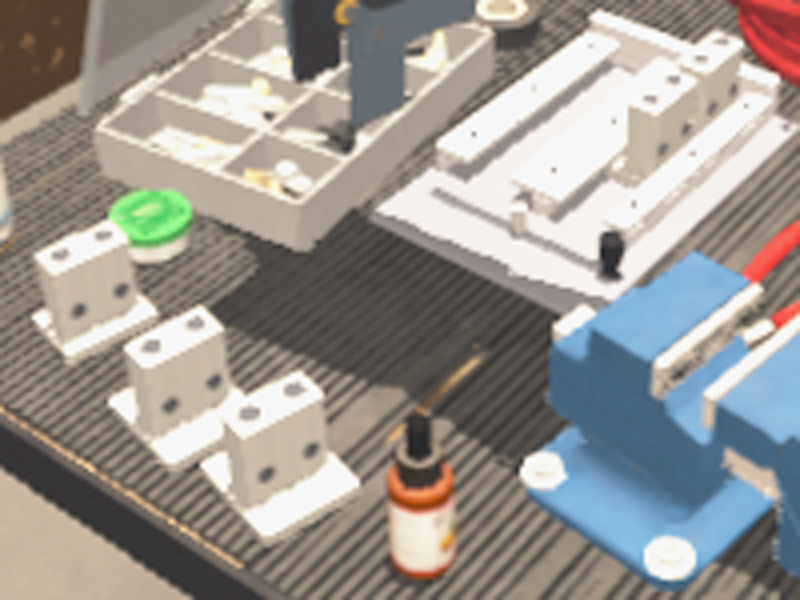

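Both narrow ribs stand one behind the other at the stop, and A, B and C are unmoved at (82,245), (173,335) and (272,400). Now A.

Emit:
move_tool(
  deltas="40 9 0 0;80 18 0 0;120 27 0 0;160 36 5 0;168 38 10 0",
)

```text
time_s: 17.17
tcp_pos: [660.0, 284.0, 105.0]
tcp_rot: [2.484, 1.922, 0.004]
contact_force: [-0.5, 0.4, 0.3]
opening: 0.603
grasp_force: 0.0
```

Emit:
move_tool(
  deltas="0 0 0 0;0 0 0 0",
)

```text
time_s: 17.33
tcp_pos: [657.0, 279.2, 103.8]
tcp_rot: [-2.486, -1.92, 0.003]
contact_force: [-0.3, 0.0, 0.4]
opening: 0.602
grasp_force: 0.0
```

```bash
python3 d.py 659.3 283 37 75.3
```

```text
yaw 75.37 need [ 4.3  1.4 66.8] turn 0.001 tilt 0.002 j [ 0.37  0.53  1.74 -0.    0.87  0.62]
```

Emit:
move_tool(
  deltas="4 1 30 0;4 1 58 0;4 1 67 0;4 1 67 0;4 1 67 0",
)

```text
time_s: 17.75
tcp_pos: [659.7, 282.8, 38.3]
tcp_rot: [-2.488, -1.919, 0.001]
contact_force: [-0.5, -0.8, 0.8]
opening: 0.603
grasp_force: 0.0
```

Emit:
move_tool(
  deltas="0 0 0 0;0 0 0 0;0 0 0 0;0 0 0 0;0 0 0 0",
  jaw=0.0,
)

```text
time_s: 18.17
tcp_pos: [659.9, 283.9, 38.2]
tcp_rot: [2.487, 1.92, 0.001]
contact_force: [-0.8, 1.2, -1.0]
opening: 0.267
grasp_force: 0.4
```

Emit:
move_tool(
  deltas="0 0 0 0;0 0 0 0",
)

```text
time_s: 18.33
tcp_pos: [660.0, 284.0, 38.2]
tcp_rot: [2.487, 1.92, 0.0]
contact_force: [-2.8, -0.2, 7.2]
opening: 0.257
grasp_force: 30.0
```

Emit:
move_tool(
  deltas="0 0 -20 0;0 0 -50 0;0 0 -80 0;0 0 -80 0",
)

```text
time_s: 18.67
tcp_pos: [662.5, 284.9, 123.3]
tcp_rot: [2.485, 1.919, 0.01]
contact_force: [1.8, 0.8, -2.2]
opening: 0.262
grasp_force: 30.0
```

```bash
python3 d.py 471.7 125 65 88.8
```

```text
yaw 75.34 need [-203.2 -144.4   56.7] turn -0.235 tilt 0.007 j [ 0.37  0.51  1.73 -0.    0.9   0.63]
```

Emit:
move_tool(
  deltas="-33 -23 0 -0.05;-66 -46 0 -0.1;-99 -69 0 -0.15;-132 -92 0 -0.2;-165 -115 10 -0.235",
)

```text
time_s: 19.08
tcp_pos: [505.7, 152.5, 108.1]
tcp_rot: [2.241, 2.201, 0.002]
contact_force: [1.4, -1.5, -3.2]
opening: 0.259
grasp_force: 30.0
```

Emit:
move_tool(
  deltas="0 0 0 0",
)

```text
time_s: 19.17
tcp_pos: [499.1, 149.5, 104.6]
tcp_rot: [-2.24, -2.197, 0.011]
contact_force: [-0.2, -1.2, -4.1]
opening: 0.264
grasp_force: 30.0
```

```bash
python3 d.py 471.7 125 65 88.8
```

```text
yaw 88.88 need [-25.  -26.7  39.9] turn 0.001 tilt 0.008 j [ 0.25  0.27  2.13 -0.    0.74  0.27]
```

Emit:
move_tool(
  deltas="-25 -27 20 0;-25 -27 40 0;-25 -27 40 0",
)

```text
time_s: 19.42
tcp_pos: [476.0, 127.6, 64.6]
tcp_rot: [-2.244, -2.195, 0.007]
contact_force: [-1.4, 0.9, -3.9]
opening: 0.258
grasp_force: 30.0
```

Emit:
move_tool(
  deltas="0 0 0 0;0 0 0 0",
)

```text
time_s: 19.58
tcp_pos: [480.4, 129.4, 68.3]
tcp_rot: [2.244, 2.198, 0.001]
contact_force: [0.1, -0.3, -2.3]
opening: 0.264
grasp_force: 30.0
```

```bash
python3 d.py 471.7 119.4 44.8 88.8
```

```text
yaw 88.81 need [-10.2  -8.5  23.5] turn 0.000 tilt 0.001 j [0.22 0.3  2.19 0.   0.65 0.24]
```

Emit:
move_tool(
  deltas="-10 -8 5 0;-10 -8.5 15 0;-10 -8.5 23 0;-10 -8.5 23 0;-10 -8.5 23 0",
)

```text
time_s: 20.0
tcp_pos: [470.6, 119.1, 44.0]
tcp_rot: [-2.244, -2.198, 0.001]
contact_force: [-0.9, -1.2, -3.4]
opening: 0.263
grasp_force: 30.0
```

```bash
python3 d.py 471.7 119.4 44.8 88.8
```

```text
yaw 88.80 need [ 0.3  1.1 -0.8] turn -0.000 tilt 0.001 j [0.2  0.34 2.21 0.   0.59 0.22]
```

Emit:
move_tool(
  deltas="-10 0 0 0;-20 0 0 0;-30 0 0 0;-40 0 0 0;-40 0 0 0",
)

```text
time_s: 20.42
tcp_pos: [469.5, 77.2, 44.6]
tcp_rot: [-2.246, -2.196, 0.0]
contact_force: [0.9, 0.8, -3.1]
opening: 0.26
grasp_force: 30.0
```

Emit:
move_tool(
  deltas="-10 0 0 0;-20 0 0 0;-30 0 0 0;-38 0 0 0;-38 0 0 0",
)

```text
time_s: 20.83
tcp_pos: [468.8, 39.7, 44.6]
tcp_rot: [-2.246, -2.197, 0.0]
contact_force: [-0.4, -0.1, -2.1]
opening: 0.261
grasp_force: 30.0
```

```bash
python3 d.py 469 12 44.7 88.8
```

```text
yaw 88.73 need [-27.7   0.8  -0.1] turn -0.001 tilt 0.000 j [ 0.03  0.32  2.24 -0.    0.58  0.06]
```

Emit:
move_tool(
  deltas="-7 0 0 0;-14 0 0 0;-20 0 0 0;-20 0 0 0",
)

```text
time_s: 21.17
tcp_pos: [468.5, 20.2, 44.6]
tcp_rot: [-2.245, -2.197, 0.0]
contact_force: [0.0, -0.3, -2.7]
opening: 0.263
grasp_force: 30.0
```

Emit:
move_tool(
  deltas="-2 0 0 0;-4 0 0 0;-6 0 0 0;-6 0 0 0",
)

```text
time_s: 21.5
tcp_pos: [468.4, 14.9, 44.6]
tcp_rot: [-2.245, -2.198, 0.0]
contact_force: [0.3, 0.9, -3.7]
opening: 0.259
grasp_force: 30.0
```

Emit:
move_tool(
  deltas="-1 0 0 0;-2 0 0 0;-3 0 0 0;-3 0 0 0",
)

```text
time_s: 21.83
tcp_pos: [468.3, 12.5, 44.7]
tcp_rot: [-2.245, -2.197, -0.001]
contact_force: [-1.6, 8.2, 0.5]
opening: 0.264
grasp_force: 30.0
```

Emit:
move_tool(
  deltas="-1 0 0 0;-2 0 0 0;-2 0 0 0",
)

```text
time_s: 22.08
tcp_pos: [468.5, 10.9, 44.9]
tcp_rot: [-2.245, -2.196, -0.002]
contact_force: [-1.2, 15.0, 5.3]
opening: 0.264
grasp_force: 30.0
```

Emit:
move_tool(
  deltas="-1 0 0 0;-2 0 0 0;-2 0 0 0",
)

```text
time_s: 22.33
tcp_pos: [468.5, 9.1, 44.9]
tcp_rot: [-2.245, -2.196, -0.002]
contact_force: [-0.2, 17.9, 3.2]
opening: 0.265
grasp_force: 30.0
```

Emit:
move_tool(
  deltas="2 0 0 0;2 0 0 0;2 0 0 0;2 0 -30 0;2 0 -70 0",
  jaw=0.6,
)

```text
time_s: 22.75
tcp_pos: [466.1, 10.0, 113.1]
tcp_rot: [-2.242, -2.195, 0.007]
contact_force: [0.2, 0.3, -0.3]
opening: 0.585
grasp_force: 0.0
```

Emit:
move_tool(
  deltas="0 0 0 0",
)

```text
time_s: 22.83
tcp_pos: [471.5, 9.8, 120.2]
tcp_rot: [2.241, 2.194, 0.008]
contact_force: [2.0, -0.5, 0.9]
opening: 0.598
grasp_force: 0.0
```

```bash
python3 d.py 558.9 306.7 115 77.7
```

```text
yaw 88.79 need [298.6  81.1   5.7] turn 0.194 tilt 0.007 j [-0.03  0.17  2.23 -0.    0.74 -0.01]
```

Emit:
move_tool(
  deltas="40 13 0 0;80 26 0 0.06;120 39 0 0.12;160 52 0 0.18;200 65 0 0.195",
)

```text
time_s: 23.25
tcp_pos: [537.3, 208.8, 114.8]
tcp_rot: [2.451, 1.964, 0.001]
contact_force: [1.0, -0.9, -0.3]
opening: 0.597
grasp_force: 0.0
```

Emit:
move_tool(
  deltas="0 0 0 0",
)

```text
time_s: 23.33
tcp_pos: [539.5, 212.2, 115.4]
tcp_rot: [2.446, 1.971, 0.005]
contact_force: [-1.1, -0.8, 0.6]
opening: 0.6
grasp_force: 0.0
```

```bash
python3 - <<'E'
from h import *
im=bot.read_camera("scene");cv2.imwrite("pics/s4.png",im[:,:,::-1]);crop(im,(215,165,415,315),4,"pics/s4c.png")
E
python3 d.py 558.9 306.7 110 77.7
```

```text
yaw 77.80 need [99.3 -0.1  4.9] turn 0.002 tilt 0.001 j [0.33 0.33 2.03 0.   0.79 0.54]
```

View pics/s4c.png

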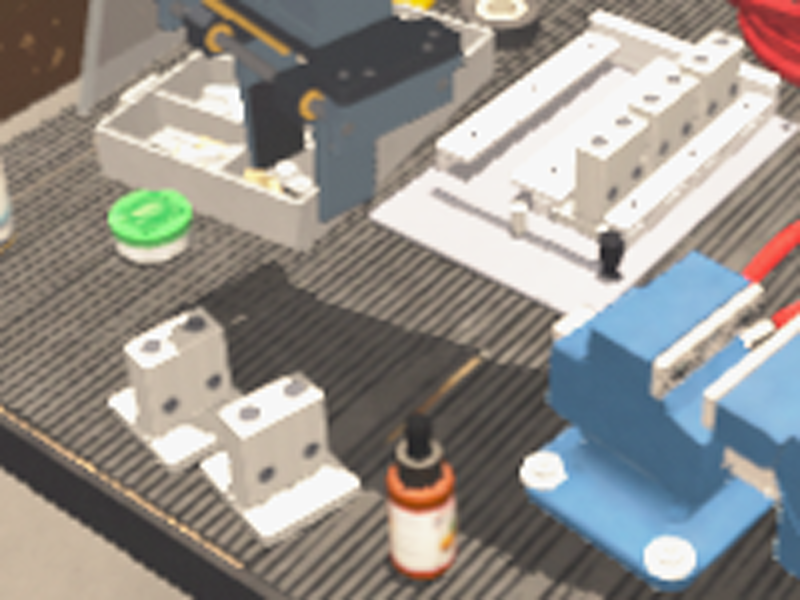

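All three narrow blocks are packed at (610,150), (660,105) and (715,70). B and C are unmoved at (173,335) and (272,400).

Emit:
move_tool(
  deltas="40 0 0 0;80 0 5 0;99 0 5 0;99 0 5 0;99 0 5 0",
)

```text
time_s: 23.8
tcp_pos: [557.8, 303.2, 109.3]
tcp_rot: [2.447, 1.97, -0.001]
contact_force: [-0.6, -0.1, 0.0]
opening: 0.599
grasp_force: 0.0
```

Emit:
move_tool(
  deltas="0 0 0 0;0 0 0 0",
)

```text
time_s: 23.97
tcp_pos: [557.7, 302.1, 109.6]
tcp_rot: [-2.449, -1.968, 0.001]
contact_force: [-0.3, 0.1, 0.4]
opening: 0.603
grasp_force: 0.0
```

```bash
python3 d.py 558.9 306.7 37 77.7
```

```text
yaw 77.57 need [ 4.8  0.2 72.6] turn -0.002 tilt 0.001 j [ 0.46  0.42  1.91 -0.    0.82  0.68]
```

Emit:
move_tool(
  deltas="5 0 30 0;5 0 60 0;5 0 72 0;5 0 72 0;5 0 72 0",
)

```text
time_s: 24.38
tcp_pos: [559.0, 307.7, 37.8]
tcp_rot: [-2.448, -1.968, 0.002]
contact_force: [0.9, -0.1, -0.3]
opening: 0.601
grasp_force: 0.0
```

Emit:
move_tool(
  deltas="0 0 0 0;0 0 0 0;0 0 0 0;0 0 0 0;0 0 0 0",
  jaw=0.0,
)

```text
time_s: 24.8
tcp_pos: [559.3, 308.5, 38.2]
tcp_rot: [2.448, 1.969, 0.001]
contact_force: [-0.8, -0.3, 0.6]
opening: 0.268
grasp_force: 0.5
```

Emit:
move_tool(
  deltas="0 0 0 0;0 0 0 0",
)

```text
time_s: 24.97
tcp_pos: [559.3, 308.5, 38.2]
tcp_rot: [2.448, 1.969, 0.001]
contact_force: [-1.0, -0.6, 6.9]
opening: 0.262
grasp_force: 30.0
```

Emit:
move_tool(
  deltas="0 0 -20 0;0 0 -40 0;0 0 -50 0;0 0 -50 0",
)

```text
time_s: 25.3
tcp_pos: [560.2, 309.0, 89.7]
tcp_rot: [2.447, 1.969, 0.005]
contact_force: [0.1, 0.2, -2.5]
opening: 0.262
grasp_force: 30.0
```

```bash
python3 d.py 545.7 125 70 88.8
```

```text
yaw 77.63 need [-182.9   25.2   19.4] turn -0.195 tilt 0.003 j [0.47 0.45 1.9  0.   0.78 0.68]
```

Emit:
move_tool(
  deltas="-40 5 0 -0.05;-80 11 0 -0.1;-120 17 0 -0.15;-155 23 0 -0.195;-180 25 10 -0.195",
)

```text
time_s: 25.72
tcp_pos: [545.0, 124.8, 77.9]
tcp_rot: [2.242, 2.2, 0.001]
contact_force: [1.1, 0.4, -2.1]
opening: 0.264
grasp_force: 30.0
```

Emit:
move_tool(
  deltas="0 0 0 0;0 0 0 0",
)

```text
time_s: 25.88
tcp_pos: [544.0, 126.0, 76.4]
tcp_rot: [-2.246, -2.195, 0.002]
contact_force: [-0.0, 0.4, -3.3]
opening: 0.259
grasp_force: 30.0
```

```bash
python3 d.py 545.7 119.4 44.8 88.8
```

```text
yaw 88.67 need [-6.5  1.9 31.6] turn -0.002 tilt 0.002 j [0.19 0.37 2.07 0.   0.71 0.21]
```

Emit:
move_tool(
  deltas="-6 1.5 12 -0.002;-6 1.5 25 -0.002;-6 1.5 31 -0.002;-6 1.5 31 -0.002;-6 1.5 31 -0.002",
)

```text
time_s: 26.3
tcp_pos: [545.9, 121.7, 45.7]
tcp_rot: [-2.241, -2.201, 0.002]
contact_force: [0.5, 0.6, -2.7]
opening: 0.26
grasp_force: 30.0
```

```bash
python3 d.py 545.7 119.4 44.8 88.8
```

```text
yaw 88.96 need [-2.3 -0.1  0.9] turn 0.003 tilt 0.001 j [0.18 0.42 2.07 0.   0.65 0.2 ]
```

Emit:
move_tool(
  deltas="-10 0 0 0;-20 0 0 0;-30 0 0 0;-40 0 0 0;-40 0 0 0",
)

```text
time_s: 26.72
tcp_pos: [545.5, 79.2, 46.7]
tcp_rot: [2.244, 2.198, -0.0]
contact_force: [0.1, 0.1, -3.2]
opening: 0.258
grasp_force: 30.0
```

Emit:
move_tool(
  deltas="-10 0 0 0;-20 0 0 0;-30 0 0 0;-38 0 0 0;-38 0 0 0",
)

```text
time_s: 27.13
tcp_pos: [544.8, 41.7, 46.6]
tcp_rot: [2.244, 2.199, -0.0]
contact_force: [0.2, 0.6, -2.7]
opening: 0.258
grasp_force: 30.0
```

```bash
python3 d.py 541 -110 44.7 88.8
```

```text
yaw 88.85 need [-151.8   -0.8    1.9] turn 0.001 tilt 0.000 j [ 0.03  0.41  2.09 -0.    0.64  0.05]
```

Emit:
move_tool(
  deltas="0 -0.5 1.8 0;0 -0.5 1.8 0",
)

```text
time_s: 27.3
tcp_pos: [544.2, 43.2, 44.6]
tcp_rot: [-2.243, -2.2, 0.0]
contact_force: [-0.3, -0.5, -2.3]
opening: 0.263
grasp_force: 30.0
```

Emit:
move_tool(
  deltas="-25 0 0 0;-50 0 0 0;-75 0 0 0;-100 0 0 0;-125 0 0 0",
)

```text
time_s: 27.72
tcp_pos: [541.9, -82.4, 44.8]
tcp_rot: [-2.242, -2.201, -0.0]
contact_force: [-0.3, -1.2, -3.1]
opening: 0.263
grasp_force: 30.0
```

Emit:
move_tool(
  deltas="-8 0 0 0;-13 0 0 0;-18 0 0 0;-20 0 0 0;-20 0 0 0",
)

```text
time_s: 28.13
tcp_pos: [541.6, -101.3, 44.8]
tcp_rot: [-2.242, -2.201, -0.0]
contact_force: [0.3, 0.2, -2.4]
opening: 0.259
grasp_force: 30.0
```

Emit:
move_tool(
  deltas="-1 0 0 0;-3 0 0 0;-5 0 0 0;-5 0 0 0",
)

```text
time_s: 28.47
tcp_pos: [541.6, -106.8, 44.8]
tcp_rot: [2.242, 2.2, 0.0]
contact_force: [0.2, -0.0, -3.4]
opening: 0.26
grasp_force: 30.0
```

```bash
python3 d.py 541 -110 44.7 88.8
```

```text
yaw 88.92 need [-3.2 -0.5  0.1] turn 0.002 tilt 0.000 j [-0.24  0.42  2.08 -0.    0.64 -0.22]
```

Emit:
move_tool(
  deltas="-1 0 0 0;-2 0 0 0;-3 0 0 0;-3 0 0 0",
)

```text
time_s: 28.8
tcp_pos: [541.5, -108.8, 45.1]
tcp_rot: [-2.242, -2.199, -0.001]
contact_force: [-0.1, 14.1, 4.7]
opening: 0.26
grasp_force: 30.0
```

Emit:
move_tool(
  deltas="-1 0 0 0;-2 0 0 0;-3 0 0 0;-3 0 0 0",
)

```text
time_s: 29.13
tcp_pos: [541.5, -111.3, 45.1]
tcp_rot: [-2.242, -2.198, -0.002]
contact_force: [-0.1, 20.5, 6.9]
opening: 0.26
grasp_force: 30.0
```

Emit:
move_tool(
  deltas="3 0 0 0;3 0 0 0;3 0 0 0;3 0 -30 0;3 0 -70 0",
  jaw=0.6,
)

```text
time_s: 29.55
tcp_pos: [539.3, -109.5, 113.0]
tcp_rot: [-2.239, -2.197, 0.005]
contact_force: [0.4, -0.5, -0.6]
opening: 0.584
grasp_force: 0.0
```

Emit:
move_tool(
  deltas="0 0 0 0",
)

```text
time_s: 29.63
tcp_pos: [544.6, -110.8, 120.7]
tcp_rot: [2.238, 2.196, 0.006]
contact_force: [2.3, -1.3, 1.9]
opening: 0.599
grasp_force: 0.0
```

```bash
python3 d.py 481.1 312.5 120 76.3
```

```text
yaw 88.91 need [422.  -71.6  -0.6] turn 0.220 tilt 0.007 j [-0.24  0.29  2.07 -0.    0.78 -0.22]
```

Emit:
move_tool(
  deltas="41 -7 0 0;82 -14 0 0.06;123 -20 0 0.12;164 -26 0 0.18;205 -30 0 0.217",
)

```text
time_s: 30.05
tcp_pos: [514.8, 97.3, 115.1]
tcp_rot: [2.471, 1.939, 0.001]
contact_force: [0.9, -0.1, -0.2]
opening: 0.6
grasp_force: 0.0
```

Emit:
move_tool(
  deltas="0 0 0 0",
)

```text
time_s: 30.13
tcp_pos: [514.8, 100.7, 115.1]
tcp_rot: [2.466, 1.946, 0.002]
contact_force: [-0.0, -0.9, 0.5]
opening: 0.597
grasp_force: 0.0
```

```bash
python3 - <<'E'
from h import *
im=bot.read_camera("scene");cv2.imwrite("pics/s5.png",im[:,:,::-1]);crop(im,(215,165,415,315),4,"pics/s5c.png")
E
python3 d.py 481.1 312.5 115 76.3
```

```text
yaw 76.69 need [ 2.004e+02 -8.240e+01  1.000e-01] turn 0.007 tilt 0.001 j [0.14 0.26 2.13 0.   0.76 0.38]
```

View pics/s5c.png

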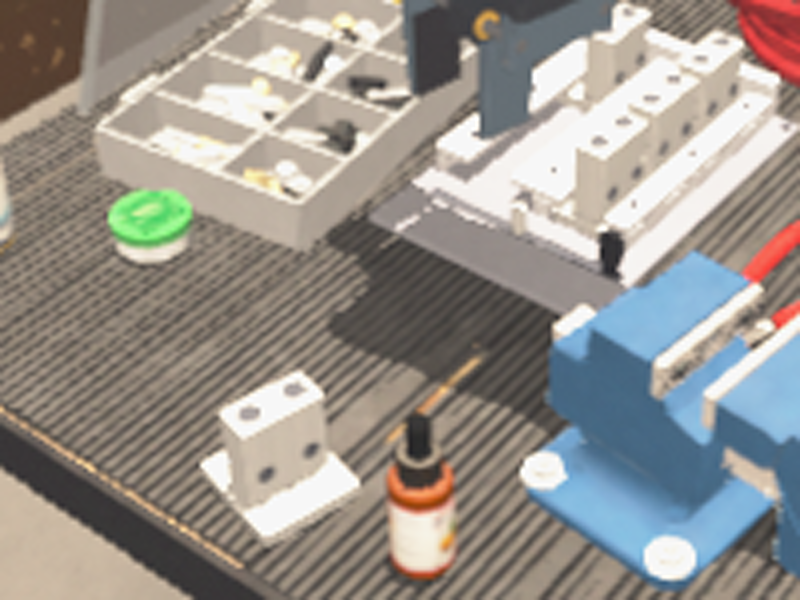

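B is home at the stop (620,55), and C is unmoved at (272,400). Now C.

Emit:
move_tool(
  deltas="40 -17 0 0.007;80 -34 0 0.007;118 -50 0 0.007;156 -65 0 0.007;192 -80 0 0.007",
)

```text
time_s: 30.6
tcp_pos: [482.7, 302.1, 115.0]
tcp_rot: [2.475, 1.935, 0.001]
contact_force: [0.9, -0.7, 0.5]
opening: 0.6
grasp_force: 0.0
```

Emit:
move_tool(
  deltas="3 0 0 0;3 0 0 0;3 0 0 0",
)

```text
time_s: 30.85
tcp_pos: [483.4, 303.1, 114.6]
tcp_rot: [2.474, 1.936, -0.001]
contact_force: [-0.7, -0.5, -0.5]
opening: 0.6
grasp_force: 0.0
```

```bash
python3 d.py 481.1 312.5 37 76.3
```

```text
yaw 76.09 need [ 8.6 -4.5 77.6] turn -0.004 tilt 0.001 j [ 0.52  0.32  2.04 -0.    0.78  0.76]
```

Emit:
move_tool(
  deltas="8 -4.5 30 0;8 -4.5 60 0;8 -4.5 77 0;8 -4.5 77 0;8 -4.5 77 0",
)

```text
time_s: 31.27
tcp_pos: [480.8, 311.2, 37.5]
tcp_rot: [-2.476, -1.934, 0.003]
contact_force: [1.0, -0.2, -0.3]
opening: 0.601
grasp_force: 0.0
```

Emit:
move_tool(
  deltas="0 0 0 0;0 0 0 0;0 0 0 0;0 0 0 0;0 0 0 0",
  jaw=0.0,
)

```text
time_s: 31.68
tcp_pos: [481.0, 313.0, 38.4]
tcp_rot: [2.474, 1.936, 0.002]
contact_force: [3.9, -1.7, 2.0]
opening: 0.262
grasp_force: 4.3
```

Emit:
move_tool(
  deltas="0 0 0 0;0 0 0 0",
)

```text
time_s: 31.85
tcp_pos: [481.0, 313.1, 38.4]
tcp_rot: [2.474, 1.936, 0.001]
contact_force: [-0.7, -2.8, 7.8]
opening: 0.264
grasp_force: 30.0
```

Emit:
move_tool(
  deltas="0 0 -20 0;0 0 -40 0;0 0 -50 0;0 0 -50 0",
)

```text
time_s: 32.18
tcp_pos: [481.7, 313.6, 89.8]
tcp_rot: [2.474, 1.936, 0.005]
contact_force: [0.6, -0.5, -3.1]
opening: 0.264
grasp_force: 30.0
```

```bash
python3 d.py 545.7 125 70 88.8
```

```text
yaw 76.09 need [-167.7  107.4   19.6] turn -0.222 tilt 0.003 j [0.54 0.37 2.04 0.   0.74 0.78]
```

Emit:
move_tool(
  deltas="-33 21 0 -0.05;-66 42 0 -0.1;-100 64 0 -0.15;-133 85 0 -0.2;-164 105 5 -0.222",
)

```text
time_s: 32.6
tcp_pos: [543.4, 126.6, 82.5]
tcp_rot: [2.241, 2.201, 0.0]
contact_force: [0.0, 0.0, -3.2]
opening: 0.261
grasp_force: 30.0
```

Emit:
move_tool(
  deltas="0 0 0 0;0 0 0 0",
)

```text
time_s: 32.77
tcp_pos: [542.9, 126.7, 81.6]
tcp_rot: [-2.247, -2.194, 0.002]
contact_force: [-0.3, 1.0, -3.9]
opening: 0.265
grasp_force: 30.0
```

```bash
python3 d.py 545.7 119.4 44.8 88.8
```

```text
yaw 88.62 need [-7.3  3.  36.8] turn -0.003 tilt 0.001 j [0.19 0.36 2.07 0.   0.72 0.21]
```

Emit:
move_tool(
  deltas="-6 2.5 12 -0.003;-6 2.5 25 -0.003;-6 2.5 36 -0.003;-6 2.5 36 -0.003;-6 2.5 36 -0.003",
)

```text
time_s: 33.18
tcp_pos: [544.6, 123.0, 45.3]
tcp_rot: [-2.239, -2.202, 0.003]
contact_force: [-0.2, 0.8, -3.2]
opening: 0.258
grasp_force: 30.0
```

Emit:
move_tool(
  deltas="0 0 0 0;0 0 0 0",
)

```text
time_s: 33.35
tcp_pos: [545.3, 122.8, 46.7]
tcp_rot: [-2.241, -2.202, 0.0]
contact_force: [-0.8, -0.2, -2.5]
opening: 0.266
grasp_force: 30.0
```

```bash
python3 d.py 545.4 119.4 45 88.8
```

```text
yaw 89.00 need [-3.4  0.1  1.7] turn 0.004 tilt 0.000 j [ 0.18  0.42  2.07 -0.    0.65  0.2 ]
```

Emit:
move_tool(
  deltas="-10 0 1.7 0.004;-20 0 1.7 0.004;-30 0 1.7 0.004;-40 0 1.7 0.004;-45 0 1.7 0.004",
)

```text
time_s: 33.77
tcp_pos: [544.6, 75.7, 45.2]
tcp_rot: [2.247, 2.196, -0.0]
contact_force: [-0.8, 1.2, -3.2]
opening: 0.259
grasp_force: 30.0
```

Emit:
move_tool(
  deltas="-10 0 0 0;-20 0 0 0;-30 0 0 0;-38 0 0 0;-38 0 0 0",
)

```text
time_s: 34.18
tcp_pos: [543.9, 38.0, 45.1]
tcp_rot: [2.247, 2.196, -0.0]
contact_force: [-0.7, 0.4, -3.1]
opening: 0.261
grasp_force: 30.0
```

```bash
python3 d.py 542.2 -45 45 88.8
```

```text
yaw 88.68 need [-83.    0.3   0.1] turn -0.002 tilt 0.000 j [ 0.03  0.41  2.1  -0.    0.64  0.05]
```

Emit:
move_tool(
  deltas="-20 0 0.4 0;-40 0 0.4 0;-60 0 0.4 0;-70 0 0.4 0;-76 0 0.4 0",
)

```text
time_s: 34.6
tcp_pos: [542.3, -37.5, 44.7]
tcp_rot: [2.247, 2.196, 0.0]
contact_force: [-0.1, -0.5, -3.1]
opening: 0.264
grasp_force: 30.0
```

Emit:
move_tool(
  deltas="-3 0 0 0;-6 0 0 0;-8 0 0 0;-8 0 0 0",
)

```text
time_s: 34.93
tcp_pos: [542.1, -44.3, 44.7]
tcp_rot: [2.245, 2.197, 0.0]
contact_force: [-0.4, 0.2, -4.1]
opening: 0.26
grasp_force: 30.0
```

Emit:
move_tool(
  deltas="-1 0 0 0;-2 0 0 0;-3 0 0 0;-3 0 0 0",
)

```text
time_s: 35.27
tcp_pos: [542.0, -47.5, 44.7]
tcp_rot: [2.246, 2.197, 0.0]
contact_force: [-0.0, 2.5, -3.9]
opening: 0.26
grasp_force: 30.0
```

Emit:
move_tool(
  deltas="-1 0 0 0;-2 0 0 0;-3 0 0 0;-3 0 0 0",
)

```text
time_s: 35.6
tcp_pos: [542.0, -49.9, 45.0]
tcp_rot: [-2.246, -2.196, -0.001]
contact_force: [-0.2, 11.1, 3.8]
opening: 0.26
grasp_force: 30.0
```

Emit:
move_tool(
  deltas="-1 0 0 0;-2 0 0 0;-2 0 0 0",
)

```text
time_s: 35.85
tcp_pos: [542.0, -51.7, 45.1]
tcp_rot: [-2.246, -2.195, -0.002]
contact_force: [-0.9, 14.2, 6.0]
opening: 0.265
grasp_force: 30.0
```

Emit:
move_tool(
  deltas="2 0 0 0;2 0 0 0;2 0 0 0;2 0 -30 0;2 0 -70 0",
  jaw=0.4,
)

```text
time_s: 36.27
tcp_pos: [539.7, -50.5, 112.9]
tcp_rot: [-2.243, -2.194, 0.006]
contact_force: [0.5, -0.0, -0.2]
opening: 0.401
grasp_force: 0.0
```

Emit:
move_tool(
  deltas="0 0 0 0",
)

```text
time_s: 36.35
tcp_pos: [545.1, -51.2, 120.5]
tcp_rot: [2.242, 2.193, 0.007]
contact_force: [2.1, 0.3, 0.7]
opening: 0.4
grasp_force: 0.0
```

```bash
python3 d.py 432.6 68 120 88.8
```

```text
yaw 88.73 need [ 116.7 -115.1   -0.4] turn -0.001 tilt 0.007 j [-0.14  0.28  2.09 -0.    0.77 -0.11]
```

Emit:
move_tool(
  deltas="25 -25 -10 0;50 -50 -10 0;75 -75 -10 0;100 -100 -10 0;117 -107 -10 0",
)

```text
time_s: 36.77
tcp_pos: [434.0, 69.8, 124.3]
tcp_rot: [-2.245, -2.196, 0.002]
contact_force: [0.1, -0.2, 0.1]
opening: 0.4
grasp_force: 0.0
```

Emit:
move_tool(
  deltas="0 0 0 0;0 0 0 0",
)

```text
time_s: 36.93
tcp_pos: [437.6, 69.2, 125.0]
tcp_rot: [2.243, 2.198, 0.001]
contact_force: [0.1, -0.4, 0.3]
opening: 0.396
grasp_force: 0.0
```

```bash
python3 - <<'E'
from h import *
im=bot.read_camera("scene");cv2.imwrite("pics/s6.png",im[:,:,::-1]);crop(im,(310,160,420,240),7,"pics/s6c.png")
E
python3 d.py 432.6 67.5 22 88.8
```

```text
yaw 88.79 need [ -1.3  -5.5 103. ] turn -0.000 tilt 0.001 j [ 0.1   0.11  2.28 -0.    0.75  0.12]
```

View pics/s6c.png

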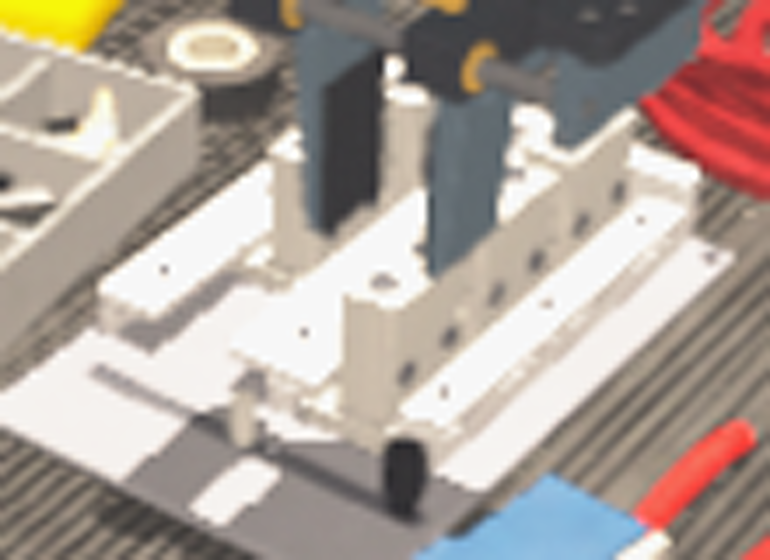

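The six side holes of the narrow blocks are evenly spaced from (405,372) to (620,190), so that row is packed. The keeper is open, with the knob at (405,470) and the pin at (243,415). Next I close it.

Emit:
move_tool(
  deltas="-1 -5.5 40 0;-1 -5.5 75 0;-1 -5.5 102 0;-1 -5.5 102 0;-1 -5.5 102 0",
)

```text
time_s: 37.4
tcp_pos: [431.7, 67.2, 22.1]
tcp_rot: [-2.246, -2.194, 0.004]
contact_force: [0.9, 0.6, 0.3]
opening: 0.398
grasp_force: 0.0
```

Emit:
move_tool(
  deltas="0 0 0 0;0 0 0 0;0 0 0 0;0 0 0 0;0 0 0 0",
  jaw=0.0,
)

```text
time_s: 37.82
tcp_pos: [433.0, 68.0, 23.9]
tcp_rot: [2.245, 2.196, 0.003]
contact_force: [-1.5, -1.2, 11.7]
opening: 0.162
grasp_force: 30.0
```

Emit:
move_tool(
  deltas="0 0 0 0",
)

```text
time_s: 37.9
tcp_pos: [433.0, 68.0, 23.9]
tcp_rot: [2.244, 2.196, 0.003]
contact_force: [-1.6, -1.8, 13.0]
opening: 0.16
grasp_force: 30.0
```

Emit:
move_tool(
  deltas="0 8 0 0;0 16 0 0;0 24 0 0;0 31 0 0;0 34 0 0",
)

```text
time_s: 38.32
tcp_pos: [467.8, 67.3, 24.0]
tcp_rot: [2.245, 2.196, 0.003]
contact_force: [-1.8, 1.3, 11.5]
opening: 0.161
grasp_force: 30.0
```

Emit:
move_tool(
  deltas="0 1 0 0;0 2 0 0;0 3 0 0;0 3 0 0",
)

```text
time_s: 38.65
tcp_pos: [468.5, 67.3, 23.8]
tcp_rot: [-2.245, -2.196, 0.001]
contact_force: [-10.1, 2.6, 22.1]
opening: 0.159
grasp_force: 30.0
```

Emit:
move_tool(
  deltas="0 0 0 0;0 0 0 0;0 0 0 0;0 0 -30 0;0 0 -70 0",
  jaw=0.4,
)

```text
time_s: 39.07
tcp_pos: [467.0, 66.9, 91.4]
tcp_rot: [-2.243, -2.194, 0.007]
contact_force: [0.6, -0.3, -0.0]
opening: 0.401
grasp_force: 0.0
```

Emit:
move_tool(
  deltas="0 0 -40 0;-10 0 -80 0;-50 0 -100 0;-90 0 -100 0;-130 0 -100 0",
)

```text
time_s: 39.48
tcp_pos: [466.9, -64.3, 195.0]
tcp_rot: [2.241, 2.196, 0.004]
contact_force: [0.4, 0.3, -0.7]
opening: 0.4
grasp_force: 0.0
```

Emit:
move_tool(
  deltas="-40 0 0 0;-80 0 0 0;-120 0 0 0;-160 0 0 0;-200 0 0 0",
)

```text
time_s: 39.9
tcp_pos: [461.2, -265.0, 193.1]
tcp_rot: [2.246, 2.196, 0.0]
contact_force: [1.5, -0.2, 0.3]
opening: 0.398
grasp_force: 0.0
```

Emit:
move_tool(
  deltas="-40 0 0 0;-80 0 0 0;-120 0 0 0;-120 0 0 0;-120 0 0 0",
)

```text
time_s: 40.32
tcp_pos: [458.7, -384.5, 192.6]
tcp_rot: [2.248, 2.194, -0.0]
contact_force: [-0.6, 0.3, -0.1]
opening: 0.395
grasp_force: 0.0
```

```bash
python3 - <<'E'
from h import *
im=bot.read_camera("scene");cv2.imwrite("pics/s7.png",im[:,:,::-1]);a=cv2.resize(im[160:240,310:420],(770,560),interpolation=2)
t=bot.read_camera("top");cv2.imwrite("pics/t7.png",t[:,:,::-1]);crop(t,(310,165,435,255),6,"pics/t7c.png");cv2.imwrite("pics/s7c.png",a[:,:,::-1])
E
```

```text
(no output)
```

View pics/s7c.png

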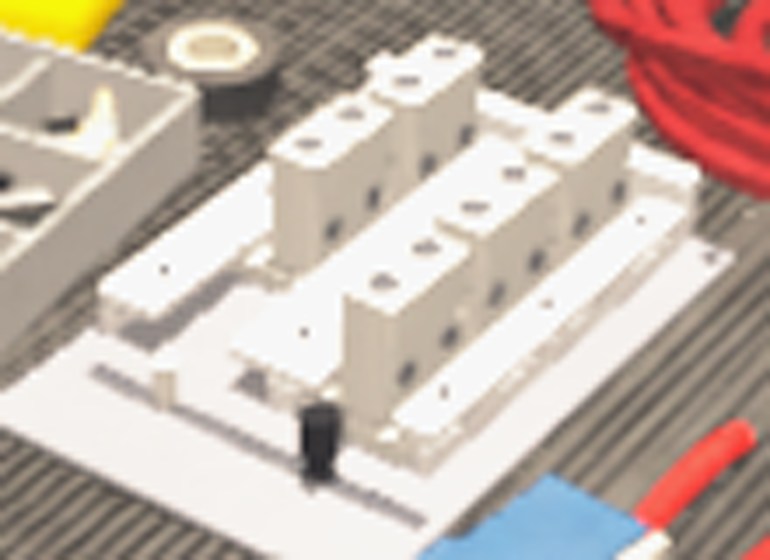

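View pics/t7c.png

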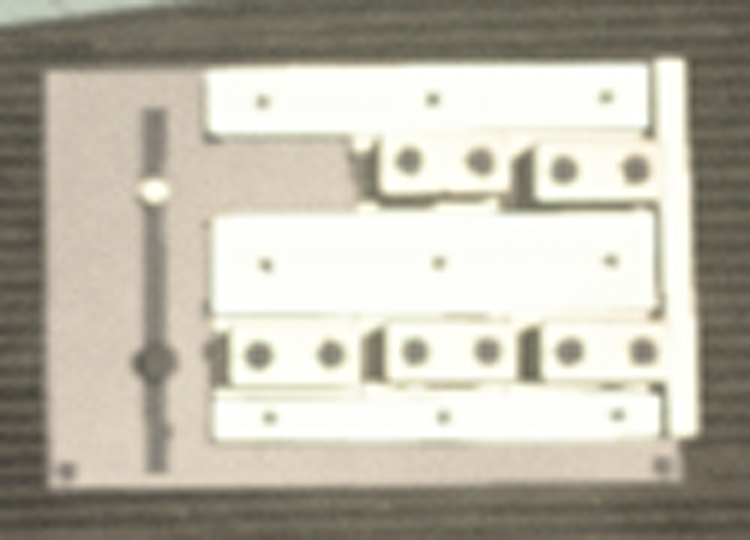

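Run:
```python
from h import *
np.set_printoptions(precision=1,suppress=True)
S=lambda u,v:(u/7+310,v/7+160);T=lambda u,v:(u/6+310,v/6+165)
O=np.array([511.3,-22.]);a=np.radians(-91.2);R=np.array([[np.cos(a),np.sin(a)],[-np.sin(a),np.cos(a)]])
P=dict(wB=[(406,81),(444,52),(564,170),(636,170)],wC=[(308,144),(352,113),(409,160),(481,161)],n1=[(561,137),(600,107),(570,352),(642,351)],n2=[(474,207),(513,173),(414,351),(487,351)],n3=[(384,282),(427,247),(259,354),(331,354)])
for k,(a,b,c,d) in P.items():
    p,e=tri(S(*a),T(*c));q,f=tri(S(*b),T(*d));m=(p+q)/2
    print(k,"z",p[2],q[2],"rail tri",R@(m[:2]-O),"top68",R@((onz("top",*T(*c),68)+onz("top",*T(*d),68))[:2]/2-O))
p,e=tri(S(320,410),T(154,358));print("knob",p,R@(p[:2]-O)); p,e=tri(S(163,374),T(154,188));print("pin",p,R@(p[:2]-O))
for nm,(l,r) in dict(wide=((430,135),(430,213)),narrow=((435,314),(435,391))).items():print(nm,"slot y",[(R@(onz("top",*T(*x),26)[:2]-O))[1] for x in(l,r)])
```

```text
wB z 66.81293227620176 66.97390847317854 rail tri [87.4 28. ] top68 [87.9 26.7]
wC z 66.07598052937107 66.42548969071277 rail tri [27.1 32. ] top68 [27.5 31. ]
n1 z 67.50376651600527 67.18897022731608 rail tri [ 87.5 -43.3] top68 [ 87.9 -44.1]
n2 z 66.92828856436347 67.40344682259507 rail tri [ 27.2 -42.5] top68 [ 27.7 -43.4]
n3 z 66.99777103791973 66.94443131556375 rail tri [-33.  -43.4] top68 [-32.6 -44.1]
knob [469.2  65.3  33.9] [-86.4 -43.9]
pin [540.1  62.9  16.9] [-85.4  27. ]
wide slot y [np.float64(46.13688227395831), np.float64(14.13088444455338)]
narrow slot y [np.float64(-26.969819422302567), np.float64(-58.02244271791809)]
```

```bash
python3 -c "
from station import bot
print(bot.close_job())"
```

```text
the job is handed in; nothing more can be done
None
```

All five blocks measured home in their rows and the keeper measured shut before I handed the job in at about 40 s, but the hand-in call returned no verdict. One wide block sits about 4 mm off its row's centre line, inside the 7 mm limit.

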